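Close the spice mill by feel and switch it on

ROBOT

A 6-joint arm with a two-finger parallel gripper is mounted at the origin on the work surface. World frame = base frame: x ahead of the robot, y to its left, z up, the work surface at z = 0. Lengths are in mm, angles in rad, forces in N, time in s.
With the tool pointing down it reaches from about 325 to 875 mm from the base axis. Payload 4.4 kg.
Tool frame: the origin (TCP) lies on the centre line of the jaws, within the pads' length; the fingertips stand ahead of it and the grasp point (between the pads) lies 6 mm ahead of it (ctrl.tcp_to_tips is the z of the fingertips in the tool frame, in mm); z points along the fingers, y is the direction in which the jaws open and shut (so a half turn about z gives the same grasp; the last joint's range is limited). The gripper opens to 85 mm and grips with 20 to 120 N. Pads are 22 mm wide; open, the fingers measure 114 mm over their backs; the gripper's body (76 mm by 85 mm) begins 54 mm behind the grasp point. The pads swing forward as they close: fully open they stand 13 mm farther back than shut.
Start: joints at [-1.393, 0.207, 1.542, -0, 1.393, -0.15], TCP at [185.115, -544.389, 256.282] pointing down, gripper open.
Joint ranges: [-2.73, 2.73], [-0.86, 2.22], [0.23, 2.46], [-1.11, 4.25], [0.08, 2.63], [-2.82, 2.82]. Speed limits (rad/s): [2.79, 2.79, 3.14, 3.14, 3.14, 3.14].

INTERFACE

Orientations are given as a 3x3 rotation matrix whose columns are the frame's x, y, z axes.
In Python, from plant import ctrl, sensors, optics gives the robot as it stands. Calls block until the motion is done:
- ctrl.move_ptp(position, orientation): joint-space move of the TCP to a pose.
- ctrl.move_l(position, rot=None, vel=150, threshold=None): straight line of the TCP; rot=None keeps the orientation; vel is the mean speed in mm/s. With threshold (N) it stops when the force on the tool has changed by that much, and returns True; else False.
- ctrl.set_joints(angles): joint-space move.
- ctrl.gripper_to(opening, force=None): finger opening in mm; force is the grip in N (None keeps the last); returns when the fingers have stopped.
- ctrl.hold(seconds).
- ctrl.solve_ik(position, orientation): joint angles nearest the present ones, or None.
- sensors.read_state(): the state.
- optics.grab_frame(name): name is "side" or "top"; returns (picture, depth): 384x512x3 uint8, red, green, blue; 384x512 float32, mm along the optical axis (not along the pixel's ray), 0 where there is no reading.
- optics.camera_params(name): a dict with "mtx" (3x3 intrinsics, pixels), "R" (3x3) and "t" (3): a world point X has camera coordinates R X + t. Camera axes: x right, y down, z forward; pixel columns grow to the right and rows downward; lengths in mm; the calibration is good to about 2 mm. A picture is of the moment at which its call begins. camera_params takes no time and is no camera call.
A pose or a line that the arm cannot do raises ctrl.MotionError and nothing moves.
- ctrl.finish_job(): hands the job in, once; it reports no verdict.
The state is a dict: "t": time; "q": joint angles; "qvel": joint speeds; "tau": joint torques, N m; "eef_pos": TCP position; "eef_rot": TCP orientation; "force": force on the tool from outside, world axes, zero at the start; "wrist_torque": the same for the moment, N m; "grip_width": finger opening in mm.
Only numpy, scipy, OpenCV 4.12 (cv2) and the standard library are available. Lean on these libraries where they do the work, as an engineer would, in place of code of your own. Each camera call takes 0.05 s, during which the arm holds its last target.

TASK

Get the spice mill running: put its orange lid on the mill's round mouth and turn it against its seat until the hidden lugs drop in and the lid lies flush all round, then push the red lever fully over to the other side. Let go at the end and leave the other things on the stall where they are.

Things in the scene. Friction and masses are not known exactly. Their poses are not given: they have to be found in the camera images.
- mill: the fixed spice mill. Origin on the table under the centre of its round head. White slab 170 (x) by 270 (y) by 50 mm high, centred at y = +40 mm; on it the round steel head, 150 mm across, rim at z = 120 mm. In its mouth is a fixed seat with slots, whose turn in the head differs each time and is NOT given by the mill's yaw: it must be felt.
- mouth (a point): centre of the mill's mouth, level with rim and seat (120 mm over the mill's origin). The flat seat has a bore of 30 mm radius in its middle and, around it, four radial slots 22 mm wide, 90 degrees apart; bore and slots are 32 mm deep. With the lid's lugs on top of the seat the lid's origin is 106 mm over the mill's; when they drop in it sinks 12 mm, to 94 mm, and the disc lies flush.
- lid: the loose lid, 0.3 to 0.5 kg, standing on its spigot. Origin at the centre of the spigot's foot, z up. Spigot 56 mm across, 26 mm long, its lowest 9 mm tapering to 44. Orange disc 140 mm across, z = 26 to 34 mm. Under it four round lugs, 14 mm thick, 12 mm long, feet tapered, 46 mm from the axis on +x, +y, -x, -y: they fit the slots in any quarter turn, 4 mm play each side, so a quarter turn finds them.
- lid_grip (a point): the point to grip: in the black bar grip on top of the lid, on its axis, 54 mm over the lid's origin. The bar lies along the lid's x axis: 75 mm long, 18 mm thick (along y), z = 34 to 68 mm.
- switch (a joint): the mill's red lever: 0 = leaning to the mill's -x (off), 1.0 rad = fully over to the mill's +x (on); it stays where it is left; its starting value is 0 to 0.1 and it takes about 1 N at the tip.
- switch_tip (a point): the tip of the red lever, which stands on the slab beside the head (10 mm in x, 125 mm in y from the mill's origin). The tip is about 80 mm from the pivot, and swings from 38 mm on the mill's -x side of it to 38 mm on the +x side.
- masala_jar: bystander: jar with red cap, 56 mm across, 85 mm high, near the lid; origin under its centre.
- scoop: bystander: steel spoon with yellow handle, 170 mm long, lying in the middle towards the robot.
- lime_bowl: bystander: lime green bowl, 200 mm across, 85 mm high; origin under its centre.
- flask: bystander: grey flask with black cap, 72 mm across, 220 mm high; origin under its centre.
- tub: bystander: white tub, 110 mm across, 100 mm high; origin under its centre.
- dish: bystander: terracotta dish, 140 mm across, 45 mm high; origin under its centre.
Mind the look-alikes: they are no part of the job. Of the things shaped like the lid, the orange one is meant.

How it is judged (in metres and radians):
On the way, in this order (a step that is already met when the one before it is completed fails the run):
1. the lid has dropped in: it lies flush on the mill's mouth (z of lid in the frame of mill between 0.089 and 0.0975 m and horizontal distance between lid and mouth below 0.005 m and angle between lid's own z axis and vertical below 0.05 rad), for 0.2 s.
2. then the red lever is pushed over (value of joint switch above 0.85 rad), for 0.2 s.
At the end, for the whole second after the job is handed in: the lid lies flush on the mill's mouth with its lugs in the slots (its origin 89 to 97.5 mm over the mill's, within 5 mm of the centre, tilted under 0.05 rad) and at rest, the lever is past 0.85 rad, and no bystander is more than 30 mm (spoon: 40 mm) from where it started (all of step 1 and value of joint switch above 0.85 rad and linear speed of lid below 0.02 m/s and distance of each of masala_jar, lime_bowl, flask, tub, dish from where it was at the start of the episode below 0.03 m and distance of scoop from where it was at the start of the episode below 0.04 m); the robot touches nothing.
It fails at once if a bystander is knocked over (angle between any of masala_jar, lime_bowl, flask, tub, dish's own z axis and vertical above 0.6 rad).
It also fails if it takes over 72 s, if anything falls off the work surface, if the arm or the gripper's body presses on something with over 40 N, if the wrist force passes 120 N, or if a joint passes its speed limit or range.

## Working session

There is one attempt and no reset: what is moved stays moved. The work goes in short steps, each a Python script; the robot and the scene stay as the last script left them, time stands still between calls to the robot, and variables do not carry over. Pictures are saved under pics/ and viewed, and the job is handed in when it is done.

```bash
ls; mkdir -p pics
python3 - <<'E'
from plant import ctrl,sensors,optics
import cv2,numpy as np
for n in("top","side"):
    p,d=optics.grab_frame(n); cv2.imwrite(f"pics/{n}0.png",p[:,:,::-1]); np.savez(f"{n}0.npz",p=p,d=d)
    c=optics.camera_params(n); print(n,c, -c["R"].T@c["t"])
s=sensors.read_state(); print(s["t"],s["eef_pos"],s["eef_rot"],s["force"],ctrl.tcp_to_tips)
E
```

```text
pics
top {'mtx': array([[438.92756402,   0.        , 256.98614551],
       [  0.        , 438.92756402, 186.58199658],
       [  0.        ,   0.        ,   1.        ]]), 'R': array([[ 0.02333534, -0.99953063,  0.01984876],
       [-0.98160802, -0.02667079, -0.18903536],
       [ 0.18947602, -0.0150725 , -0.98176966]]), 't': array([ -77.10172217,  573.73829988, 1485.75638197])} [ 283.47010713  -39.36942152 1568.65773382]
side {'mtx': array([[485.99729915,   0.        , 244.0126348 ],
       [  0.        , 485.99729915, 190.57283751],
       [  0.        ,   0.        ,   1.        ]]), 'R': array([[-0.66682091, -0.74503342,  0.01658532],
       [-0.52063691,  0.44982702, -0.72566718],
       [ 0.53318578, -0.49252498, -0.68784596]]), 't': array([ 332.43916761,  401.01865484, 1351.81859989])} [-290.30794699  733.09369641 1215.3354339 ]
0.1 [ 185.01609942 -543.76884041  255.20509334] [[ 9.46742876e-01  3.21990375e-01 -3.54505306e-04]
 [ 3.21990400e-01 -9.46740669e-01  2.07080202e-03]
 [ 3.31153730e-04 -2.07466437e-03 -9.99997793e-01]] [-0.06687117 -0.44667244 -0.69431533] 25.0
```

View pics/top0.png

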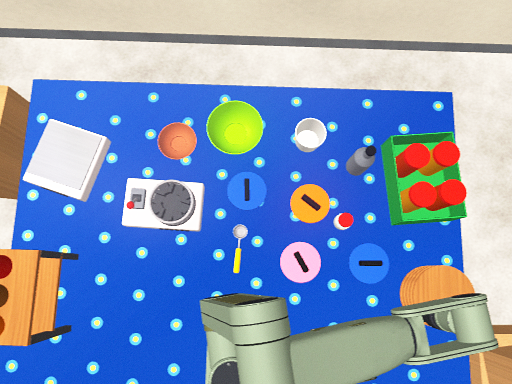

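View pics/side0.png

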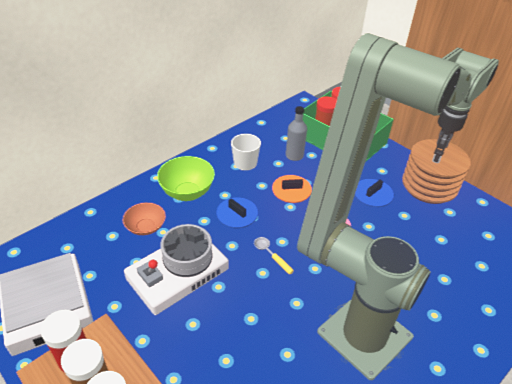

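Lid-shaped candidates in the top view: orange disc (310,203), blue (247,190), pink (300,262), blue (369,263). The terracotta dish (177,140) is also orange-ish. I choose the orange disc with the black bar at (310,203), and check it and the mill in close crops.

Run:
```python
import cv2,numpy as np
p=np.load("top0.npz")["p"][:,:,::-1]
a=cv2.resize(p[170:240,265:365],None,fx=4,fy=4,interpolation=cv2.INTER_CUBIC)
b=cv2.resize(p[170:240,115:215],None,fx=4,fy=4,interpolation=cv2.INTER_CUBIC)
cv2.imwrite("pics/crop0.png",np.hstack([a,b]))
s=np.load("side0.npz")["p"][:,:,::-1]
cv2.imwrite("pics/crop1.png",cv2.resize(s[210:320,115:245],None,fx=4,fy=4,interpolation=cv2.INTER_CUBIC))
```

```text
(no output)
```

View pics/crop0.png

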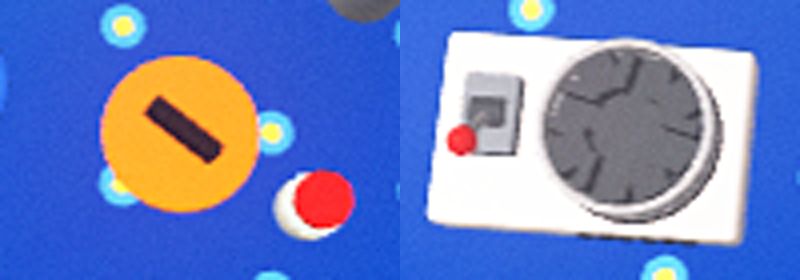

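View pics/crop1.png

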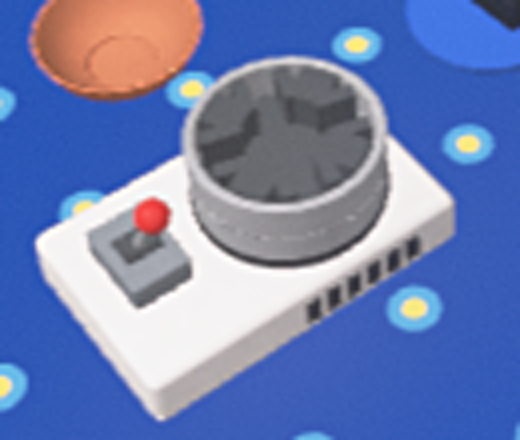

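The crops confirm it: an orange disc with a black bar pointing down-right, the jar close by at its lower right, and the mill with its red tip at (130,205), on the -x side. Next I measure.

```bash
cat > h.py <<'E'
from plant import ctrl,sensors,optics
import cv2,numpy as np
def cast(n,uv,z):
    c=optics.camera_params(n); R,t,K=c["R"],c["t"],c["mtx"]
    uv=np.atleast_2d(uv).astype(float)
    r=(np.linalg.inv(K)@np.c_[uv,np.ones(len(uv))].T).T@R
    C=-R.T@t
    return (C+r*((z-C[2])/r[:,2])[:,None])
def cloud(n,d):
    c=optics.camera_params(n);K=c["mtx"]
    v,u=np.indices(d.shape)
    P=np.dstack([(u-K[0,2])/K[0,0]*d,(v-K[1,2])/K[1,1]*d,d])-c["t"]
    return P@c["R"]
def R_down(yaw): # tool x axis at yaw; z down
    c,s=np.cos(yaw),np.sin(yaw)
    return np.array([[c,s,0],[s,-c,0],[0,0,-1.]])
def mask(p,lo,hi,box=None):
    h=cv2.cvtColor(p,cv2.COLOR_RGB2HSV); m=cv2.inRange(h,lo,hi)
    if box:
        k=np.zeros_like(m);x0,y0,x1,y1=box;k[y0:y1,x0:x1]=1;m=m*k
    return m
def big(m):
    cs,_=cv2.findContours(m,cv2.RETR_EXTERNAL,cv2.CHAIN_APPROX_NONE);return max(cs,key=cv2.contourArea)
E
python3 - <<'E'
from h import *
for n,box,bb,mb in(("top",(280,175,335,230),(285,180,332,225),(115,170,215,240)),("side",(265,165,315,205),(278,175,308,193),(118,215,240,320))):
    f=np.load(n+"0.npz");p,d=f["p"],f["d"]
    c=big(mask(p,(8,150,150),(22,255,255),box)); P=cast(n,c[:,0,:],34)[:,:2].astype(np.float32)
    e=cv2.fitEllipse(P); print(n,"disc",e, cv2.minEnclosingCircle(P))
    x0,y0,x1,y1=bb
    m=mask(p,(0,0,0),(180,255,80),bb); c=big(m); Q=cast(n,c[:,0,:],68)[:,:2].astype(np.float32)
    r=cv2.minAreaRect(Q); b=cv2.boxPoints(r); l=b-np.roll(b,1,0); k=np.argmax(np.linalg.norm(l,axis=1)); print("bar",r, np.degrees(np.arctan2(l[k,1],l[k,0])))
    m=mask(p,(0,0,195),(180,40,255),mb); c=big(m); W=cast(n,c[:,0,:],50)[:,:2].astype(np.float32)
    r=cv2.minAreaRect(W); print("slab",r,cv2.boxPoints(r).round().tolist())
    m=mask(p,(0,150,120),(6,255,255),(120,195,140,215) if n=="top" else (145,255,162,272)); u=cv2.moments(m,True); print("tip",u["m10"]/u["m00"],u["m01"]/u["m00"])
    X=cloud(n,d); 
    ok=(d>0)&(X[...,2]>112)&(X[...,2]<128); k=np.zeros_like(ok);k[mb[1]:mb[3],mb[0]:mb[2]]=1; q=X[ok&k][:,:2].astype(np.float32); print("head pts",len(q),cv2.minEnclosingCircle(q),np.median(X[ok&k][:,2]))
    for nm,(a,b_) in {"lidz":(26,42)}.items():
        o=mask(p,(8,150,150),(22,255,255),box)>0; print(np.median(X[o],axis=0))
f=np.load("top0.npz");X=cloud("top",f["d"])
np.set_printoptions(linewidth=250)
print(X[178:228,146:202,2].round().astype(int)[::2, ::1])
E
```

```text
top disc ((525.7382202148438, -251.2075653076172), (132.92176818847656, 136.3704833984375), 76.98746490478516) ((526.0416259765625, -250.51480102539062), 69.55691528320312)
bar ((522.845703125, -249.77896118164062), (69.53915405273438, 18.425695419311523), 53.81581115722656) -126.18417
slab ((508.239013671875, 264.406005859375), (270.7452392578125, 171.24188232421875), 87.91901397705078) [[418.0, 132.0], [589.0, 126.0], [599.0, 397.0], [428.0, 403.0]]
tip 128.4 203.6
head pts 941 ((506.99176025390625, 253.39402770996094), 100.70421600341797) 120.10957827045497
[ 523.53190325 -250.55255567   35.34680742]
side disc ((524.5720825195312, -249.21595764160156), (133.00521850585938, 135.73878479003906), 41.3697395324707) ((523.9601440429688, -250.03955078125), 70.39611053466797)
bar ((514.9573974609375, -238.2791748046875), (70.12861633300781, 37.853431701660156), 54.354007720947266) -125.64601
slab ((526.737548828125, 266.05487060546875), (230.12405395507812, 303.45892333984375), 2.126582145690918) [[406.0, 413.0], [417.0, 110.0], [647.0, 119.0], [636.0, 422.0]]
tip 152.47058823529412 263.4313725490196
head pts 1101 ((501.6033020019531, 251.8389129638672), 104.02802276611328) 118.88793931259296
[ 510.53397142 -235.10739447   34.81779841]
[[ 1  3  3 ...  1 -1  4]
 [53 46 47 ... -3  1  3]
 [52 49 48 ...  1 -2  0]
 ...
 [45 45 46 ... 44 23 -4]
 [47 47 52 ... 44 17  0]
 [51 50 50 ... 50 12  7]]
```

Run:
```python
from h import *
for n,mb in(("top",(146,178,202,228)),("side",(158,220,216,275))):
    f=np.load(n+"0.npz");p,d=f["p"],f["d"];X=cloud(n,d)
    k=np.zeros(d.shape,bool);k[mb[1]:mb[3],mb[0]:mb[2]]=1
    ok=k&(d>0)&(np.abs(X[...,2]-120)<9)
    ok=cv2.morphologyEx(ok.astype(np.uint8),cv2.MORPH_OPEN,np.ones((3,3)))
    # use rays onto z=120 for outline
    c=big(ok); P=cast(n,c[:,0,:],120)[:,:2].astype(np.float32)
    print(n,cv2.fitEllipse(P),cv2.minEnclosingCircle(P))
    v=np.where(k[...,None],np.clip(X[...,2:]*2,0,255),0).astype(np.uint8)[mb[1]:mb[3],mb[0]:mb[2],0]
    r=p[mb[1]:mb[3],mb[0]:mb[2],::-1]
    r=np.clip((r.astype(float)-60)*2.2,0,255).astype(np.uint8)
    o=np.hstack([cv2.resize(cv2.merge([v]*3),(390,390),interpolation=0),cv2.resize(r,(390,390),interpolation=0)])
    cv2.imwrite(f"pics/head_{n}.png",o)
```

```text
top ((458.7293395996094, 202.8328094482422), (41.842159271240234, 71.33727264404297), 27.84364128112793) ((450.151611328125, 203.35354614257812), 39.34952926635742)
side ((502.65625, 226.50717163085938), (134.09552001953125, 141.69708251953125), 64.84322357177734) ((501.57305908203125, 225.5250244140625), 77.450927734375)
```

View pics/head_top.png

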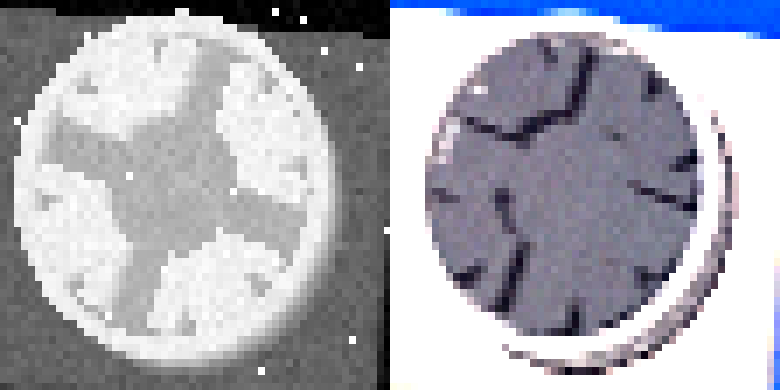

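View pics/head_side.png

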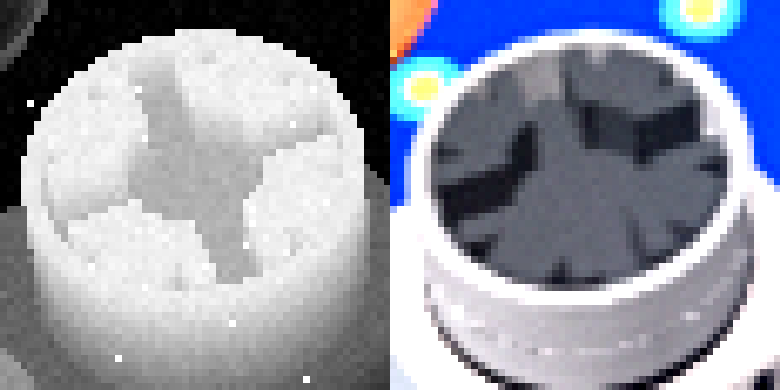

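The depth maps (left panels) show the four slots and bore dark, about 20° off the axes. I'll get their angle and the centre numerically, then confirm the angle by feel.

Run:
```python
from h import *
for n,mb in(("top",(146,178,202,228)),("side",(158,220,216,275))):
    f=np.load(n+"0.npz");p,d=f["p"],f["d"];X=cloud(n,cv2.medianBlur(d,3))
    k=np.zeros(d.shape,np.uint8);k[mb[1]:mb[3],mb[0]:mb[2]]=1
    if n=="top":
        ok=k*(np.abs(X[...,2]-120)<14).astype(np.uint8)
        c=big(ok); P=cast(n,c[:,0,:],120)[:,:2]
        hull=cv2.convexHull(P.astype(np.float32)); print(n,cv2.fitEllipse(hull),cv2.minEnclosingCircle(P.astype(np.float32)))
    for cx,cy in((507,225),(504,226)):
        q=X.reshape(-1,3)[(k>0).ravel()];dx,dy=q[:,0]-cx,q[:,1]-cy;r=np.hypot(dx,dy);a=np.arctan2(dy,dx)
        s=(r>36)&(r<60)&(q[:,2]<107)&(q[:,2]>80)
        z=np.exp(4j*a[s]).mean();print(n,cx,cy,s.sum(),np.degrees(np.angle(z))/4,abs(z))
        # center by pinwheel: opposite
        b=np.angle(z)/4
        for j in range(4):
            t=s&(np.abs(np.angle(np.exp(1j*(a-b-j*np.pi/2))))<.5); print("  ",t.sum(),q[t][:,:2].mean(0).round(1) if t.sum() else "")
    for i in range(0):pass
for t,z in(((128.4,203.6),118),):print(cast("top",[t],z),cast("side",[(152.5,263.4)],z))
# triangulate tip
import itertools
Ps=[optics.camera_params(n) for n in("top","side")]
M=[c["mtx"]@np.c_[c["R"],c["t"]] for c in Ps]
x=cv2.triangulatePoints(M[0],M[1],np.array([[128.4],[203.6]]),np.array([[152.47],[263.43]]));print("tip",(x[:3]/x[3]).ravel())
```

```text
top ((506.2526550292969, 226.1962890625), (147.51931762695312, 149.92123413085938), 129.5369873046875) ((506.6045837402344, 226.28564453125), 75.93814849853516)
top 507 225 184 -17.786429830150823 0.7292321999250344
   44 [553.8 215.9]
   44 [522.6 269.4]
   46 [462.5 243.7]
   48 [492.7 179. ]
top 504 226 189 -17.815376269066267 0.6789171850436412
   43 [550.3 218.9]
   45 [522.8 269. ]
   48 [459.5 244. ]
   49 [490.9 180.4]
side 507 225 115 -18.469600181047493 0.7063203892649798
   44 [550.3 205.7]
   27 [530.5 268.4]
   19 [464.9 230.4]
   25 [503.2 178.4]
side 504 226 120 -18.79896576928848 0.5205946383073383
   46 [546.  206.9]
   26 [530.1 267.1]
   16 [464.  231.2]
   28 [503.7 179.6]
[[494.28006689 364.0959715  118.        ]] [[506.54860226 342.26100231 118.        ]]
tip [487.78430878 353.97297594 146.94676769]
```

Run:
```python
from h import *
print("jar",cast("top",[(345,220)],85), "scoop", cast("top",[(240,230),(237,272)],10))
for y in(53.8,53.8-180):
    for pos,dy in(((525.2,-250.3,180),0),((506.7,226,250),18.2),((506.7,226,160),18.2),((506.7,226,160),-72)):
        q=ctrl.solve_ik(np.array(pos),R_down(np.radians(y+dy))); print(y,dy,pos,None if q is None else np.round(q,2))
```

```text
jar [[ 462.04452578 -364.65139317   85.        ]] scoop [[425.87045537  -6.72426732  10.        ]
 [279.4743297   -0.76479423  10.        ]]
53.8 0 (525.2, -250.3, 180) [-0.59  0.29  1.6  -0.    1.25  0.04]
53.8 18.2 (506.7, 226, 250) [ 0.26  0.17  1.6  -0.    1.37  0.58]
53.8 18.2 (506.7, 226, 160) [ 0.26  0.26  1.68 -0.    1.19  0.58]
53.8 -72 (506.7, 226, 160) [ 0.26  0.26  1.68 -0.    1.19  2.15]
-126.2 0 (525.2, -250.3, 180) None
-126.2 18.2 (506.7, 226, 250) [ 0.26  0.17  1.6  -0.    1.37 -2.56]
-126.2 18.2 (506.7, 226, 160) [ 0.26  0.26  1.68 -0.    1.19 -2.56]
-126.2 -72 (506.7, 226, 160) [ 0.26  0.26  1.68 -0.    1.19 -0.99]
```

Run:
```python
from h import *
R=R_down(np.radians(53.8)); L=np.array([525.2,-250.3,0])
ctrl.move_ptp(L+[0,0,190],R)
ctrl.gripper_to(48)
s=sensors.read_state();print(s["t"],s["eef_pos"],s["grip_width"],s["force"])
ctrl.move_l(L+[0,0,100],R,vel=100)
print("contact",ctrl.move_l(L+[0,0,62],R,vel=40,threshold=6))
s=sensors.read_state();print(s["t"],s["eef_pos"],s["force"])
p,d=optics.grab_frame("top");cv2.imwrite("pics/pre_top.png",cv2.resize(p[150:270,240:400,::-1],None,fx=4,fy=4))
p,d=optics.grab_frame("side");cv2.imwrite("pics/pre_side.png",cv2.resize(p[100:240,220:400,::-1],None,fx=4,fy=4))
```

```text
2.225 [ 525.07096482 -250.53324742  190.00331686] 47.94008038888006 [0.88822429 0.75113581 0.5177378 ]
contact False
4.375 [ 525.45805129 -250.4695738    62.32174042] [-0.42552383 -0.27630018  0.5471658 ]
```

View pics/pre_top.png

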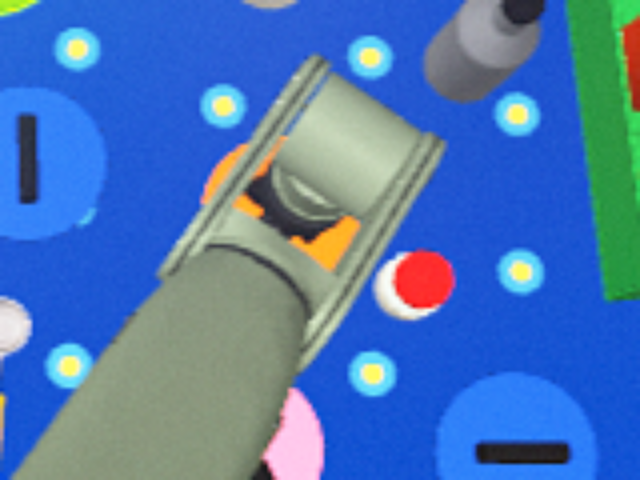

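View pics/pre_side.png

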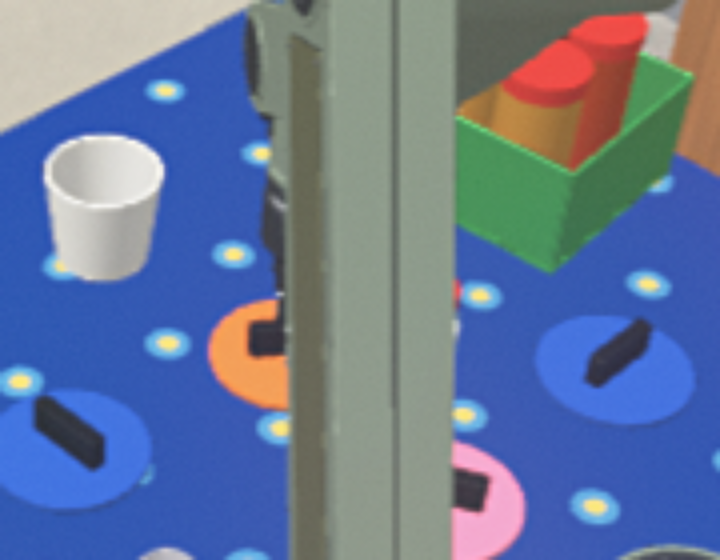

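The gripper stands over the orange lid in both views, and the jar at crop (423,280) is untouched. I grip and lift a little.

Run:
```python
from h import *
R=R_down(np.radians(53.8)); L=np.array([525.2,-250.3,0])
f0=sensors.read_state()["force"]
ctrl.gripper_to(10,force=80); s=sensors.read_state();print("grip",s["grip_width"],s["force"]-f0)
ctrl.move_l(L+[0,0,110],R,vel=60); ctrl.hold(.3); s=sensors.read_state();print(s["t"],s["grip_width"],s["force"]-f0,s["wrist_torque"])
ctrl.move_l(L+[0,0,280],R,vel=150)
M=np.array([506.7,226,280]);R2=R_down(np.radians(72))
ctrl.move_ptp(M,R2); ctrl.hold(.2); s=sensors.read_state();print(s["t"],s["eef_pos"],s["grip_width"],s["force"]-f0)
for n in("top","side"):
    p,d=optics.grab_frame(n);cv2.imwrite(f"pics/carry_{n}.png",p[:,:,::-1]);np.savez(f"carry_{n}.npz",p=p,d=d)
```

```text
grip 16.931482344276354 [ 1.13842654 -1.4557308   1.37397587]
6.1 17.0040467835757 [ 0.5153357  -0.70617658 -4.53035788] [ 0.00971611  0.00239259 -0.01024793]
9.325 [507.15783475 225.11038738 279.97809461] 17.16670002596995 [ 0.6166294  -1.17085981 -5.85736746]
```

View pics/carry_top.png

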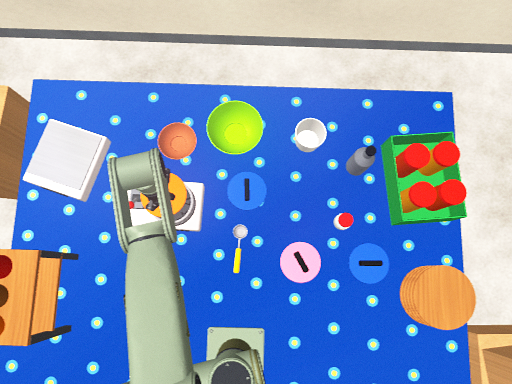

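View pics/carry_side.png

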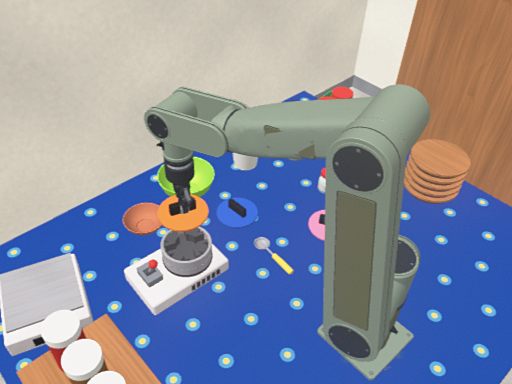

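The lid hangs level over the mill, with its disc at side (183,212). I check its centre in the side view, then descend with a guard.

Run:
```python
from h import *
f=np.load("carry_side.npz");m=mask(f["p"],(8,150,130),(22,255,255),(150,185,215,235));c=big(m)
P=cast("side",c[:,0,:],252)[:,:2].astype(np.float32);print(cv2.fitEllipse(cv2.convexHull(P)),cv2.minEnclosingCircle(P))
M=np.array([506.7,226,0]);R2=R_down(np.radians(72))
ctrl.move_l(M+[0,0,200],R2,vel=80)
ctrl.hold(.2);f0=sensors.read_state()["force"]
# spigot foot meets seat level at tcp 182, lugs at 168, flush 156
h=ctrl.move_l(M+[0,0,158],R2,vel=20,threshold=6)
s=sensors.read_state();print(h,s["t"],s["eef_pos"],s["force"]-f0,s["wrist_torque"])
```

```text
((505.26068115234375, 227.35601806640625), (137.99130249023438, 142.892822265625), 51.66361999511719) ((504.4636535644531, 226.1792449951172), 72.1470947265625)
False 13.025 [506.8052652  226.02288229 158.16173287] [0.00280775 0.67016661 0.00213881] [-0.02077179 -0.03606641 -0.019366  ]
```

It went past lug level (168) down to 158 without contact, so the lugs are in the slots. I seat it, feel the slot walls with a small turn both ways, and look.

Run:
```python
from h import *
M=np.array([506.7,226,0])
f0=sensors.read_state();t0=f0["wrist_torque"][2]
h=ctrl.move_l(M+[0,0,153],R_down(np.radians(72)),vel=10,threshold=6)
s=sensors.read_state();print(h,s["eef_pos"],s["force"]-f0["force"]);z=s["eef_pos"][2]
for a in(72,74,76,78,80):
    ctrl.move_l(M+[0,0,z],R_down(np.radians(a)),vel=20);s=sensors.read_state();print(a,s["wrist_torque"][2]-t0,s["force"]-f0["force"])
    if abs(s["wrist_torque"][2]-t0)>.6:break
ctrl.move_l(M+[0,0,z],R_down(np.radians(72)),vel=20)
for a in(70,68,66,64):
    ctrl.move_l(M+[0,0,z],R_down(np.radians(a)),vel=20);s=sensors.read_state();print(a,s["wrist_torque"][2]-t0,s["force"]-f0["force"])
    if abs(s["wrist_torque"][2]-t0)>.6:break
ctrl.move_l(M+[0,0,z],R_down(np.radians(72)),vel=20)
s=sensors.read_state();print(s["t"],s["eef_pos"],s["force"]-f0["force"],s["wrist_torque"])
```

```text
True [506.97447504 226.05303827 156.36584588] [ 0.15664008 -0.3390822  10.38783723]
72 0.009513998810813499 [ 0.83925766 -0.60236115  5.8619529 ]
74 0.0698602584823885 [ 1.04272426 -0.27480703  5.24560106]
76 0.05578602423636324 [0.08530154 0.42664489 6.15420474]
78 -0.157216472243221 [0.18622457 1.12197942 4.91040581]
80 -1.6944485944670857 [-0.19773253  0.77557005  5.92583773]
70 -0.043074294643736466 [-0.77744531 -0.71060134  6.42745395]
68 -0.1371957832003044 [-1.51593868 -1.73222879  6.73429169]
66 1.6027947649780703 [-2.66473907 -1.31044524  8.00172192]
15.9667 [506.80585505 226.21309592 156.37338117] [-0.85090812  0.64963858  5.63600018] [0.08460709 0.41184395 0.11061322]
```

The slot walls are felt at about +7° and -6°, and the lid bears at 94.4 mm, which is flush. I release, back off and look.

Run:
```python
from h import *
M=np.array([506.7,226,0]);R=R_down(np.radians(72))
ctrl.gripper_to(48); ctrl.move_l(M+[0,0,270],R,vel=100)
R0=R_down(0.)
print(np.round(ctrl.solve_ik(np.array([445.,352,200]),R0),2))
ctrl.move_ptp(np.array([445.,352,270]),R0); ctrl.gripper_to(0)
s=sensors.read_state();print(s["t"],s["eef_pos"],s["grip_width"])
for n in("top","side"):
    p,d=optics.grab_frame(n);np.savez(f"rel_{n}.npz",p=p,d=d)
    b=(95,130,255,250) if n=="top" else (100,170,260,290)
    cv2.imwrite(f"pics/rel_{n}.png",cv2.resize(p[b[1]:b[3],b[0]:b[2],::-1],(640,480)))
    m=mask(p,(8,150,130),(22,255,255),(140,175,210,230) if n=="top" else (150,210,225,275));c=big(m)
    P=cast(n,c[:,0,:],128)[:,:2].astype(np.float32);X=cloud(n,d);print(n,cv2.minEnclosingCircle(P),np.median(X[m>0][:,2]))
```

```text
[ 0.52  0.24  1.62 -0.    1.28  2.09]
19.5167 [445.06619331 351.92332919 270.03400656] -0.013964961303698675
top ((506.9855041503906, 224.78067016601562), 69.48558807373047) 128.4122394131771
side ((505.0824890136719, 227.1443328857422), 70.46280670166016) 127.84204465296088
```

View pics/rel_top.png

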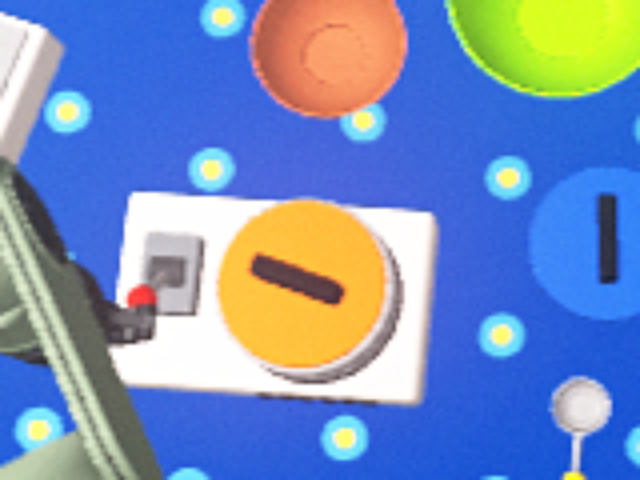

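View pics/rel_side.png

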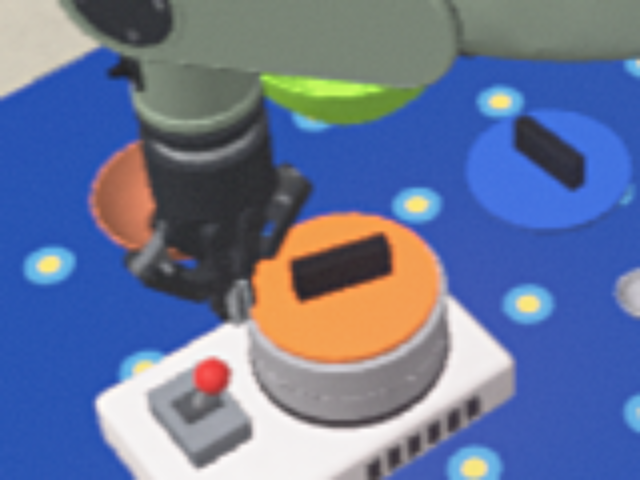

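The lid is flush in both views: disc top at 128 mm, centred within about 2 mm. The red tip is at top pixel (130,204). Now I push the lever.

Run:
```python
from h import *
R0=R_down(0.);y=352.
ctrl.move_l([445,y,165],R0,vel=100);ctrl.hold(.2);f0=sensors.read_state()["force"]
h=ctrl.move_l([505,y,165],R0,vel=60,threshold=8);s=sensors.read_state();print(h,s["eef_pos"],s["force"]-f0)
h=ctrl.move_l([562,y-1,165],R0,vel=30,threshold=7);s=sensors.read_state();print(h,s["eef_pos"],s["force"]-f0)
ctrl.move_l([s["eef_pos"][0]-25,y,165],R0,vel=60)
ctrl.move_l([s["eef_pos"][0]-25,y,270],R0,vel=120)
ctrl.move_ptp(np.array([350.,352,300]),R0)
s=sensors.read_state();print(s["t"],s["eef_pos"])
for n in("top","side"):
    p,d=optics.grab_frame(n);np.savez(f"end_{n}.npz",p=p,d=d);cv2.imwrite(f"pics/endfull_{n}.png",p[:,:,::-1])
    b=(95,130,255,250) if n=="top" else (100,170,260,290)
    cv2.imwrite(f"pics/end_{n}.png",cv2.resize(p[b[1]:b[3],b[0]:b[2],::-1],(640,480)))
    m=mask(p,(8,150,130),(22,255,255),(140,175,210,230) if n=="top" else (150,210,225,275));c=big(m)
    P=cast(n,c[:,0,:],128)[:,:2].astype(np.float32);X=cloud(n,d);print(n,cv2.minEnclosingCircle(P),np.median(X[m>0][:,2]))
```

```text
False [504.81310274 351.98080156 164.86130818] [-1.44083908  0.45109215  0.88975977]
True [537.209169   351.21554307 163.85644461] [-0.78717749  0.02460457  0.19477211]
25.5833 [350.61781089 352.06560738 299.74871815]
top ((506.9855041503906, 224.78067016601562), 69.48558807373047) 128.64042916445095
side ((488.9022521972656, 214.4039306640625), 65.02606201171875) 128.04609338004562
```

View pics/endfull_top.png

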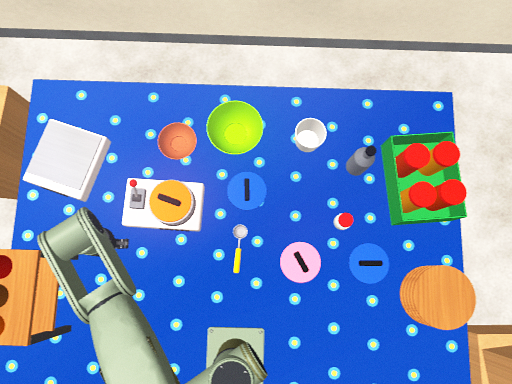

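View pics/end_side.png

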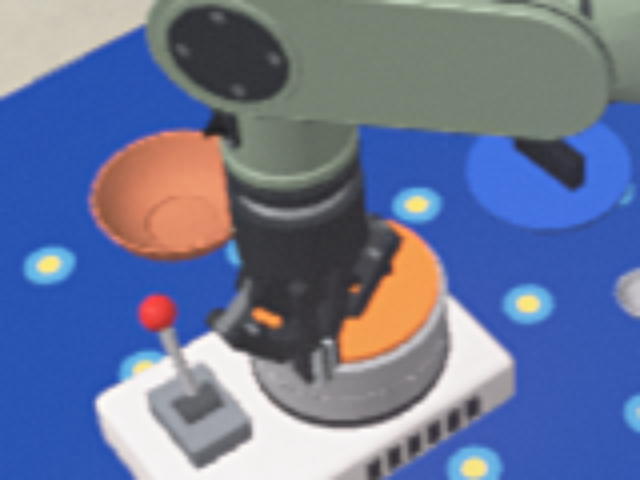

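Run:
```python
from h import *
uv=[]
for n,b in(("top",(122,175,145,195)),("side",(130,238,150,258))):
    p=np.load(f"end_{n}.npz")["p"];u=cv2.moments(mask(p,(0,150,120),(6,255,255),b),True);uv.append([u["m10"]/u["m00"],u["m01"]/u["m00"]])
Ms=[(lambda c:c["mtx"]@np.c_[c["R"],c["t"]])(optics.camera_params(n)) for n in("top","side")]
x=cv2.triangulatePoints(Ms[0],Ms[1],np.array(uv[0])[:,None],np.array(uv[1])[:,None]);x=(x[:3]/x[3]).ravel()
print(uv,x,"swing from start",x-[487.78,353.97,146.95])
# angle, pivot mill (10,125), z from symmetric lean
yaw=np.radians(-2.1);pv=np.array([506.8,225.6])+[10*np.cos(yaw)-125*np.sin(yaw),0];print("dx",x[0]-pv[0],"value",.5+np.arcsin(np.clip((x[0]-pv[0])/80,-1,1)))
for n in("top","side"):
    a=np.load(f"{n}0.npz")["p"];e=np.load(f"end_{n}.npz")["p"]
    for nm,lo,hi,box in(("jar",(0,150,120),(6,255,255),(330,208,358,232)),("lime",(35,100,80),(48,255,255),(200,95,270,160)),("dish",(4,80,80),(14,220,255),(155,118,200,162)),("scoop",(24,150,120),(32,255,255),(228,245,246,276))):
        if n=="top":
            for q in(a,e):
                u=cv2.moments(mask(q,lo,hi,box),True);print(nm,round(u["m10"]/u["m00"],1),round(u["m01"]/u["m00"],1))
```

```text
[[131.83333333333334, 182.83333333333334], [139.04761904761904, 247.83333333333334]] [558.66505087 349.87657649 145.42959071] swing from start [70.88505087 -4.09342351 -1.52040929]
dx 37.29130334569584 value 0.9849241910399325
jar 345.5 219.9
jar 346.5 220.5
lime 234.4 126.9
lime 234.4 126.9
dish 176.8 140.5
dish 176.8 140.5
scoop 236.8 260.3
scoop 236.8 260.3
```

The lever reads about 0.98 rad, the lid is flush, and the bystanders in view haven't moved beyond about 3 mm.

Run:
```python
from h import *
ctrl.hold(.3);ctrl.finish_job();print(sensors.read_state()["t"])
```

```text
the job is handed in; nothing more can be done
the job is handed in; nothing more can be done
```

The orange lid is on the mill with its lugs in the slots, the red lever is pushed over, and the job was handed in at about 26 s of the 72 s allowed. No verdict was reported.

- **Lid:** I found the seat's turn in the depth image (slots at about -18°) and lined the lid up with it. It dropped in on the first descent without resting on the seat, so no searching turn was needed. With the lid down, a small turn met the slot walls at about +7° and -6°, so the lugs are in. The gripper bore at 94.4 mm, and the disc top measured 128 mm in both views after release. It is centred within about 2 mm.
- **Lever:** Triangulating the red tip puts it at about 0.98 rad.
- **Bystanders:** In the top view the bowl, dish and scoop had not moved. The jar's cap shifted about 1 pixel (3–4 mm), well inside the limit. I judged the flask and tub only by eye, and they looked unmoved.
- **Check that disagreed:** The last side-view fit of the lid's centre was about 20 mm off because the gripper hid part of the disc, so I discarded it. The top-view fit at that moment was the same as before the lever push.

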